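# Load the last blank and index it under the drill bush

### The job

Stand the plain brass blank upright in the one empty nest of the rotary drilling jig, fully home, and let go of it. Then grip the knob in the middle of the jig's plate and turn it clockwise (seen from above), counting the clicks, to the third stop and not past it, so that the blank stands under the drill bush. Finish while still holding the knob at that stop, to steady the plate for drilling, and leave the glass jar standing.

Things in the scene. Friction and masses are not known exactly. Their poses are not given: they have to be found in the camera images.
- blank_mid (a point): Centre of the loose blank: a plain solid brass cylinder, 20 mm in diameter, 62 mm long, about 60 g, ends chamfered, no hole in its top; it stands upright on the table in front of the jig, to the left or to the right (a short dark sleeve, 30 mm wide and 25 mm high, a mere spare, stands at the other place). This point is on its axis, 31 mm above its foot; z is its axis.
- nest (a point): Centre of the mouth of the empty nest: an upright dark steel sleeve on the jig's round plate, 30 mm outside (foot flange 35 mm), bore 21.6 mm (26 at the chamfered mouth), 25 mm deep, mouth 53 mm above the table. A blank fully home in it has its centre 6 mm above this point and sticks 37 mm out. Four more nests, 72 degrees apart, hold drilled stand-offs of the blank's size, loose. It turns with the plate.
- knob_grip (a point): Centre of the round black fluted knob on the plate's upright axis: 38 mm in diameter, 32 mm high, this point half-way up, 107 mm above the table. It is fixed to the plate and can be gripped from above at any yaw. Nests lie on a circle of 72 mm radius about it; the stand-offs' tops (90 mm above the table) come within 62 mm of its axis, the drill bush within 60 mm.
- drill_bush (a point): Lower end of the drill bush, on its axis, 95 mm above the table and 72 mm from the knob's axis: a small steel bush (top at 107 mm) in the end of a fixed steel arm on a post at the back left of the jig. At the third stop the seated blank is straight under it with 5 mm to spare. z is up.
- index_plate (a joint): Turn of plate and knob in rad: 0 at the start (home stop), growing clockwise seen from above. A sprung roller clicks into the star-shaped rim: 15 stops to the turn, 24 degrees (0.419 rad) apart, so the third is at 1.257. Turning out of a stop takes up to about 0.25 N m; past half-way the roller pulls the plate into the next stop, where it stays by itself. It can turn back as far as home.
- knob: The same black knob as a body; its origin lies on the plate's axis at table height.
- blank: The same blank as a body; its origin is the centre of its foot.
- jar_mid (a point): Centre of a small empty glass jar, 54 mm in diameter and 77 mm high, standing near the front edge of the table, before the jig; a bystander. This point is 38 mm above its foot.

How it is judged:
By the outcome, as a careful person would: the job done as asked, in the order asked, and still so for the second after the job is handed in, while the arm keeps its last pose, push and grip.
It also fails if it takes over 58 s, if anything falls off the work surface, if the arm or the gripper's body presses on something with over 40 N, if the wrist force passes 120 N, or if a joint passes its speed limit or range.

### The arm

A 6-joint arm with a two-finger parallel gripper is mounted at the origin on a cart in front of the work surface, level with it; the furniture and walls round the work are solid. World frame = base frame: x ahead of the robot, y to its left, z up, the work surface at z = 0. Lengths are in m, angles in degrees, forces in N, time in s.
With the tool pointing down it reaches from about 0.25 to 0.725 m from the base axis. Payload 9.7 kg.
Tool frame: the origin (TCP) lies at the very end of the fingers, on their centre line; the grasp point (between the pads) lies 19 mm behind it; z points along the fingers, y is the line along which they close (so a half turn about z gives the same grasp; the last joint's range is limited). The gripper opens to 85 mm and grips with 20 to 120 N. Pads are 22 mm wide; open, the fingers measure 114 mm over their backs; the gripper's body (76 mm by 85 mm) begins 54 mm behind the grasp point. The pads swing forward as they close: fully open they stand 13 mm farther back than shut.
Start: joints at [-73.281, 4.979, 10.078, 95.1, 0, 90], TCP at [0.158, -0.527, 0.231] pointing down, gripper open.
Joint ranges: [-179.16, 179.16], [-48.56, 103.87], [-65.8, 70.77], [-126.05, 130.52], [-82.76, 87.17], [-180, 180]. Speed limits (degrees/s): [127.2, 127.2, 147.25, 180, 180, 180].

### API

Orientations are given as [roll, pitch, yaw] about the fixed x, y, z axes, in that order (R = Rz(yaw) Ry(pitch) Rx(roll)).
In Python, from workcell import bot gives the robot as it stands.
- The arm moves only by the tool arm_command, never from a script. Its argument "series" is a list of rows, each a list of 4 numbers: the shift along the tool's x, y, z in m, then the turn about the tool's z in rad. A call has exactly 5 rows; each row is the pose to reach, as a shift and turn from the pose commanded when the call began, along the tool's axes at that moment; what a row does not reach only later rows make up. A row lasts 1/10 s, in which the tool goes at most 50 mm and 8.59 degrees, less where a joint would pass 70% of its speed; a pose out of reach is approached as far as the arm can. A call with a gripper value outside its range is refused whole. "hand" is the finger opening in m, from 0 to 0.0854, set as the call begins (left out, the last holds). The fingers move at their own pace and stop on an object; "grip_force" is the grip in N (left out, the last holds). Time passes only in rows, so rows that repeat a pose let the fingers close, or fill a call up. It gives the time, the measured TCP pose, the force, the opening and the grip force at its end, in the units of the state.
- bot.get_obs(): the state, without advancing time (a new reading comes with each control period).
- bot.camera(name): name is "side" or "top" or "wrist"; returns a dict with "color" (384x512x3 uint8, blue, green, red), "camera_matrix" (3x3 intrinsics, pixels), "xyz" and "orientation" of the camera in the world; the wrist camera has in their place "T_tool_cam" (4x4, takes a point from camera to tool coordinates, whose origin is the TCP and whose axes are the flange's). Camera axes: x right, y up, looking along -z (the intrinsics and any distortion apply to the point x, -y, -z); pixel columns grow to the right and rows downward; lengths in m; the calibration is good to about 2 mm. A picture is of the moment at which its call begins: read the wrist's pose just before it. There is no depth.
- bot.job_done(): hands the job in; it is judged then, once.
Trained networks look in the newest picture that a camera, given by its name, has taken for a name from the list of things; names that differ only in an ending like _2 or _b are one class to them, and where a whole thing is asked for, a point or a joint stands for the part that bears it (a point fixed in the world has none). Each returns a list of dicts, best first, with "confidence" (0 to 1); they miss things now and then, are a little off and sometimes report something else, mostly with a low value. They report only what shows in the picture. A call takes as long as a camera call.
- bot.find_in(camera, target): "location" ([column, row] in pixels, amid what is visible of it).
- bot.mark_of(camera, target): "location" ([column, row] in pixels: a listed point, or the origin of a listed thing).
The state is a dict: "time": time; "q": joint angles; "qd": joint speeds; "joint_efforts": joint torques, N m; "ee_pos": TCP position; "tcp_rot": TCP orientation; "wrist_force": force on the tool from outside, world axes, zero at the start; "torque": the same for the moment, N m; "opening": finger opening in m; "grasp_force": force on a finger pad.
Only numpy, scipy, OpenCV 4.12 (cv2) and the standard library are available. Lean on these libraries where they do the work, as an engineer would, in place of code of your own. Each camera call takes 0.05 s, during which the arm holds its last target. There are 200 camera calls.

## Working session

There is one attempt and no reset: what is moved stays moved. The work goes in short steps, Python scripts to look and compute and a tool call to move; the robot and the scene stay as the last step left them, time stands still between calls to the robot, and variables do not carry over. Pictures are saved under pics/ and viewed, at most 10 in all, crops included, and the job is handed in when it is done.

Besides the shell and the picture viewer there is one more tool, called after ">>>" as a command line: name --pt "numbers of a row" for each row, then --argument value for the rest. arm_command: Moves the arm, as the interface text tells. Its arguments: {"type":"object","properties":{"series":{"type":"array"},"hand":{"type":"number"},"grip_force":{"type":"number"}},"required":["series"]}

```bash
mkdir -p pics; ls
cat > h.py <<'E'
import numpy as np, cv2
from scipy.spatial.transform import Rotation as R
from workcell import bot
def cam(name,save=None):
    o=bot.get_obs(); c=bot.camera(name)
    K=np.array(c["camera_matrix"])
    if "T_tool_cam" in c:
        T=np.eye(4);T[:3,:3]=R.from_euler('xyz',o["tcp_rot"],degrees=True).as_matrix();T[:3,3]=o["ee_pos"]
        T=T@np.array(c["T_tool_cam"])
    else:
        T=np.eye(4);T[:3,3]=c["xyz"];r=np.array(c["orientation"],float)
        T[:3,:3]=r if r.shape==(3,3) else R.from_euler('xyz',r,degrees=True).as_matrix()
    if save: cv2.imwrite("pics/"+save,c["color"])
    return K,T,{k:v for k,v in c.items() if k!="color"},c["color"]
def ray(K,T,p):
    d=np.linalg.solve(K,[p[0],p[1],1]); d=T[:3,:3]@(d*[1,-1,-1]); return T[:3,3],d
def atz(K,T,p,z):
    o,d=ray(K,T,p); return o+d*(z-o[2])/d[2]
def proj(K,T,X):
    p=T[:3,:3].T@(np.array(X)-T[:3,3]); u=K@(p*[1,-1,-1]); return u[:2]/u[2]
Z=dict(blank_mid=.031,nest=.053,knob_grip=.107,drill_bush=.095,jar_mid=.038)
E
cat > a.py <<'E'
from h import *
np.set_printoptions(precision=4,suppress=True)
print(bot.get_obs())
for n in ("top","side"):
    K,T,c,_=cam(n,n+"0.png"); print(n,c)
    for k,z in Z.items():
        for m in bot.mark_of(n,k)[:2]: print(k,m,atz(K,T,m["location"],z))
E
python3 a.py
```

```text
pics
{'time': 0.0, 'q': array([-73.2833,   5.0111,  10.0334,  95.1003,  -0.0004,  89.9995]), 'qd': array([ 0.0759, -0.1115, -0.0021, -0.0282,  0.0109,  0.045 ]), 'joint_efforts': array([  0.002 , -52.0397,  46.48  ,   0.0168,   0.    ,   0.    ]), 'ee_pos': array([ 0.1581, -0.5265,  0.2306]), 'tcp_rot': array([-179.922 ,    0.0004,   16.7172]), 'wrist_force': array([ 0.0493, -0.3222,  0.1264]), 'torque': array([ 0.0083,  0.0072, -0.0221]), 'grasp_force': 0.0, 'opening': 0.08555991630803358}
top {'camera_matrix': array([[408.4651,   0.    , 254.9919],
       [  0.    , 408.4651, 187.3819],
       [  0.    ,   0.    ,   1.    ]]), 'xyz': array([0.4098, 0.2271, 0.9904]), 'orientation': array([  6.031 ,   1.15  , -90.9493])}
blank_mid {'location': [197.4, 220.0], 'confidence': 0.58} [0.437  0.3812 0.031 ]
drill_bush {'location': [235.4, 138.5], 'confidence': 0.76} [0.6153 0.2854 0.095 ]
jar_mid {'location': [297.8, 247.0], 'confidence': 0.7} [0.3707 0.1481 0.038 ]
side {'camera_matrix': array([[499.476 ,   0.    , 259.1476],
       [  0.    , 499.476 , 197.8502],
       [  0.    ,   0.    ,   1.    ]]), 'xyz': array([0.472 , 0.9669, 0.5248]), 'orientation': array([  59.2441,    1.0334, -179.59  ])}
blank_mid {'location': [290.1, 283.5], 'confidence': 0.86} [0.4387 0.3891 0.031 ]
nest {'location': [229.6, 219.0], 'confidence': 0.75} [0.5368 0.2443 0.053 ]
knob_grip {'location': [194.8, 185.8], 'confidence': 0.68} [0.5951 0.2218 0.107 ]
drill_bush {'location': [174.7, 212.3], 'confidence': 0.87} [0.6209 0.287  0.095 ]
jar_mid {'location': [322.5, 192.5], 'confidence': 0.92} [0.3643 0.1314 0.038 ]
```

Run:
```python
import cv2,numpy as np
t=cv2.imread("pics/top0.png");s=cv2.imread("pics/side0.png")
cv2.imwrite("pics/t1.png",cv2.resize(t[60:300,140:380],(720,720))[:600]);cv2.imwrite("pics/s1.png",cv2.resize(s[120:345,100:400],(800,600)))
```

```text
(no output)
```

View pics/t1.png

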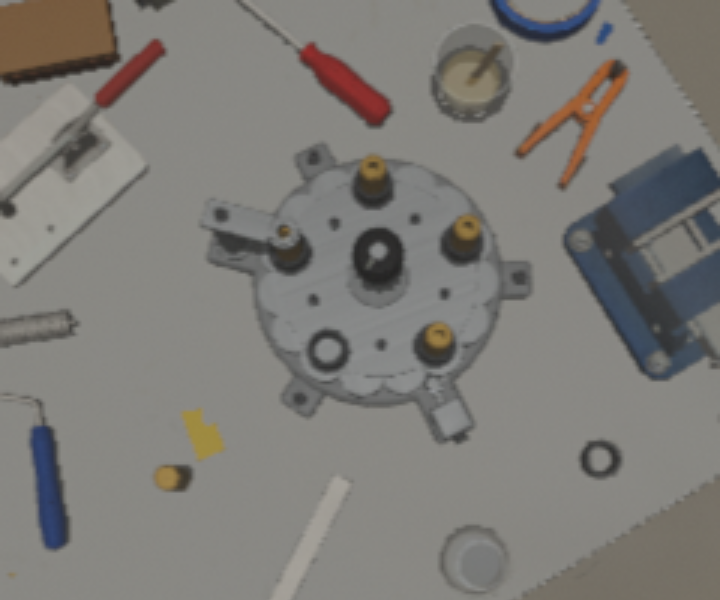

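View pics/s1.png

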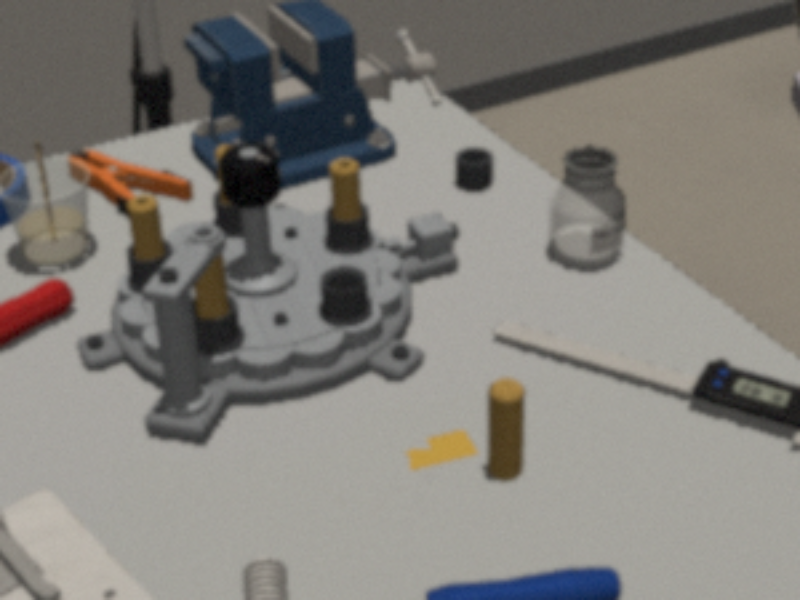

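The top view (3x crop, offset 140,60) shows the plain blank's top at px (196,219), the empty nest's mouth at (249,177), the knob at (266,144) and the bush at (235,137). The spare sleeve is on the right and the jar is at about (298,247). The side view agrees.

```bash
cat > go.py <<'E'
from h import *
import sys
def go(x,y,z,yaw=0):
    o=bot.get_obs(); r=R.from_euler('xyz',o["tcp_rot"],degrees=True)
    d=r.as_matrix().T@(np.array([x,y,z])-o["ee_pos"]); t=(r.inv()*R.from_euler('xyz',[180,0,yaw],degrees=True)).as_rotvec()
    print("t",o["time"],"pos",o["ee_pos"].round(4),"rot",np.round(o["tcp_rot"],2),"shift",d.round(4),"turn",t.round(4))
if __name__=="__main__": go(*map(float,sys.argv[1:]))
E
python3 - <<'E'
from h import *
K,T,c,_=cam("top")
nm=atz(K,T,(249.3,176.7),.053);kn=atz(K,T,(266,143.7),.123);b=atz(K,T,(195.8,218.8),.062);bu=atz(K,T,(235.2,137.3),.107)
print(nm,kn,b,bu,np.linalg.norm(nm-kn),np.linalg.norm((bu-kn)[:2]),T[:3,:3])
a=lambda v:np.degrees(np.arctan2(v[1],v[0]));print(a(nm-kn),a(bu-kn))
bb=bot.camera("wrist");print(bb["T_tool_cam"],bb["camera_matrix"])
import go;go.go(.43,.385,.231)
E
```

```text
[0.5342435  0.25700146 0.053     ] [0.59608885 0.21761503 0.123     ] [0.43885828 0.37987437 0.062     ] [0.61529944 0.2850655  0.107     ] 0.10137128692084432 0.07013282478044386 [[-0.01656352  0.99429375 -0.10538303]
 [-0.99966136 -0.01858358 -0.01821574]
 [-0.02007019  0.10504563  0.99426486]]
147.50882942534545 74.10249401200609
[[ 3.09181759e-04  9.64787591e-01  2.63030051e-01  6.62299655e-02]
 [ 9.99999951e-01 -3.11741991e-04 -3.19999169e-05 -1.29531063e-04]
 [ 5.11243892e-05  2.63030048e-01 -9.64787640e-01 -1.42834475e-01]
 [ 0.00000000e+00  0.00000000e+00  0.00000000e+00  1.00000000e+00]] [[278.17165453   0.         254.29103   ]
 [  0.         278.17165453 192.57265556]
 [  0.           0.           1.        ]]
t 0.7 pos [ 0.1582 -0.5267  0.2313] rot [180.    -0.    16.72] shift [ 5.226e-01 -7.950e-01  3.000e-04] turn [ 1.000e-04 -0.000e+00  2.918e-01]
```

>>> arm_command --pt "0.52 -0.795 0 0.292" --pt "0.52 -0.795 0 0.292" --pt "0.52 -0.795 0 0.292" --pt "0.52 -0.795 0 0.292" --pt "0.52 -0.795 0 0.292" --hand 0.06

```text
time: 1.2
ee_pos: [0.2291, -0.2852, 0.2313]
tcp_rot: [180.0, -0.0, -0.1]
wrist_force: [0.9, 0.2, -0.3]
opening: 0.0601
grasp_force: 0.0
```

```bash
python3 go.py .40 .38 .231
```

```text
t 1.2 pos [ 0.2291 -0.2852  0.2313] rot [ 1.7998e+02 -3.0000e-02 -6.0000e-02] shift [ 1.702e-01 -6.654e-01  1.000e-04] turn [ 0.0004 -0.0005 -0.0011]
```

>>> arm_command --pt "0.17 -0.665 0 0" --pt "0.17 -0.665 0 0" --pt "0.17 -0.665 0 0" --pt "0.17 -0.665 0 0" --pt "0.17 -0.665 0 0"

```text
time: 1.7
ee_pos: [0.2896, -0.0503, 0.2317]
tcp_rot: [180.0, -0.1, -0.0]
wrist_force: [2.5, 0.1, -0.4]
opening: 0.0598
grasp_force: 0.0
```

>>> arm_command --pt "0.108 -0.423 0 0" --pt "0.108 -0.423 0 0" --pt "0.108 -0.423 0 0" --pt "0.108 -0.423 0 0" --pt "0.108 -0.423 0 0"

```text
time: 2.2
ee_pos: [0.3504, 0.0261, 0.2313]
tcp_rot: [-178.0, 0.0, 2.7]
wrist_force: [0.1, 0.0, -0.3]
opening: 0.0602
grasp_force: 0.0
```

>>> arm_command --pt "0.046 -0.181 0 0" --pt "0.046 -0.181 0 0" --pt "0.046 -0.181 0 0" --pt "0.046 -0.181 0 0" --pt "0.046 -0.181 0 0"

```text
time: 2.7
ee_pos: [0.3934, 0.06, 0.2368]
tcp_rot: [-175.9, 0.1, 5.8]
wrist_force: [-0.2, 0.3, 0.1]
opening: 0.0598
grasp_force: 0.0
```

Run:
```python
from h import *
K,T,c,im=cam("wrist","w1.png")
print(bot.get_obs()["ee_pos"])
for k in ("blank_mid","nest","knob_grip","drill_bush"):
    for m in bot.mark_of("wrist",k)[:2]: print(k,m,atz(K,T,m["location"],Z[k]))
print(proj(K,T,[.4388,.3799,.062]),proj(K,T,[.5342,.257,.053]))
```

```text
[0.39371508 0.06012144 0.23674785]
blank_mid {'location': [17.8, 106.6], 'confidence': 0.91} [0.43925407 0.3832247  0.031     ]
nest {'location': [96.3, 24.1], 'confidence': 0.8} [0.53664    0.26055455 0.053     ]
nest {'location': [195.0, 180.6], 'confidence': 0.42} [0.37517299 0.14468025 0.053     ]
[ -3.05951511 106.426731  ] [99.58832958 26.9150692 ]
```

View pics/w1.png

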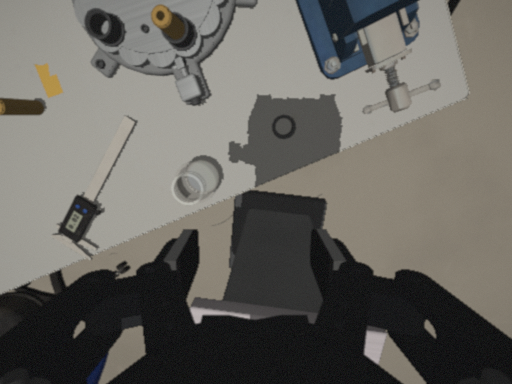

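The wrist view shows the plate at top left, the nest's mouth at (104,27), the blank at (20,106), the jar at (195,180) and the spare sleeve at (284,126). The tool has tilted and lags, so I'll check the joints.

Run:
```python
from h import *
o=bot.get_obs(); print(o["q"],o["qd"],o["ee_pos"],o["tcp_rot"],o["joint_efforts"])
import go; go.go(.393,.06,.237,40)
```

```text
[  5.7387715  -15.55700705  -8.36966363  97.29635976   4.13260125
 179.94253766] [ 0.12247723 -0.19420318 -0.25107864  0.06810032 -0.01747684  0.00980733] [0.39267983 0.06010502 0.23687657] [-1.75867292e+02  1.04875274e-01  5.79608453e+00] [-3.30954252e-03 -2.87425411e+01  4.62244678e+01 -1.44106918e-02
  2.31468044e-01  3.10987195e-05]
t 2.95 pos [0.3927 0.0601 0.2369] rot [-1.7587e+02  1.0000e-01  5.8000e+00] shift [ 0.0003  0.0001 -0.0001] turn [-0.0705 -0.0198 -0.5968]
```

>>> arm_command --pt "0 0 0 -0.15" --pt "0 0 0 -0.3" --pt "0 0 0 -0.45" --pt "0 0 0 -0.6" --pt "0 0 0 -0.75"

```text
time: 3.45
ee_pos: [0.3926, 0.0601, 0.237]
tcp_rot: [-176.9, -2.8, 49.0]
wrist_force: [0.0, 0.5, -0.3]
opening: 0.0601
grasp_force: 0.0
```

```bash
python3 go.py .40 .30 .231 90; python3 -c "
from workcell import bot;print(bot.get_obs()['q'])"
```

```text
t 3.45 pos [0.3926 0.0601 0.237 ] rot [-176.93   -2.78   49.05] shift [ 0.1855 -0.1506  0.0231] turn [-0.0339 -0.0655 -0.7131]
[  5.74292579 -15.58266414  -8.37811577  97.29017587   4.13483566
 136.61766573]
```

The last joint's 180° limit caused a 4° tilt (q5). I'll wind the wrist to the opposite limit and undo it there.

>>> arm_command --pt "0 0 0 -0.15" --pt "0 0 0 -0.3" --pt "0 0 0 -0.45" --pt "0 0 0 -0.6" --pt "0 0 0 -0.75"

```text
time: 3.95
ee_pos: [0.3926, 0.0602, 0.237]
tcp_rot: [-179.7, -4.1, 92.1]
wrist_force: [0.6, 0.1, -0.2]
opening: 0.0601
grasp_force: 0.0
```

>>> arm_command --pt "0 0 0 -0.15" --pt "0 0 0 -0.3" --pt "0 0 0 -0.45" --pt "0 0 0 -0.6" --pt "0 0 0 -0.75"

```text
time: 4.45
ee_pos: [0.3926, 0.0601, 0.237]
tcp_rot: [177.4, -3.3, 135.1]
wrist_force: [-0.1, -0.1, -0.3]
opening: 0.0597
grasp_force: 0.0
```

>>> arm_command --pt "0 0 0 -0.15" --pt "0 0 0 -0.3" --pt "0 0 0 -0.45" --pt "0 0 0 -0.6" --pt "0 0 0 -0.75"

```text
time: 4.95
ee_pos: [0.3926, 0.0602, 0.237]
tcp_rot: [175.9, -0.6, 178.1]
wrist_force: [0.2, -0.3, 0.7]
opening: 0.06
grasp_force: 0.0
```

>>> arm_command --pt "0 0 0 -0.15" --pt "0 0 0 -0.3" --pt "0 0 0 -0.45" --pt "0 0 0 -0.6" --pt "0 0 0 -0.75"

```text
time: 5.45
ee_pos: [0.3926, 0.0601, 0.237]
tcp_rot: [176.6, 2.3, -139.1]
wrist_force: [0.4, -0.3, -0.2]
opening: 0.0602
grasp_force: 0.0
```

>>> arm_command --pt "0 0 0 -0.15" --pt "0 0 0 -0.3" --pt "0 0 0 -0.45" --pt "0 0 0 -0.6" --pt "0 0 0 -0.75"

```text
time: 5.95
ee_pos: [0.3926, 0.0602, 0.237]
tcp_rot: [179.1, 4.0, -96.0]
wrist_force: [0.0, -0.8, -0.4]
opening: 0.0602
grasp_force: 0.0
```

>>> arm_command --pt "0 0 0 -0.15" --pt "0 0 0 -0.3" --pt "0 0 0 -0.45" --pt "0 0 0 -0.6" --pt "0 0 0 -0.75"

```text
time: 6.45
ee_pos: [0.3926, 0.0601, 0.237]
tcp_rot: [-177.9, 3.6, -53.0]
wrist_force: [-0.1, -0.2, -0.4]
opening: 0.06
grasp_force: 0.0
```

>>> arm_command --pt "0 0 0 -0.15" --pt "0 0 0 -0.3" --pt "0 0 0 -0.45" --pt "0 0 0 -0.6" --pt "0 0 0 -0.75"

```text
time: 6.95
ee_pos: [0.3926, 0.0602, 0.237]
tcp_rot: [-176.0, 1.2, -10.0]
wrist_force: [0.2, -0.2, 1.0]
opening: 0.06
grasp_force: 0.0
```

```bash
python3 go.py .40 -.2 .237 0; python3 -c "
from workcell import bot;print(bot.get_obs()['q'])"
```

```text
t 6.95 pos [0.3926 0.0602 0.237 ] rot [-176.04    1.21  -10.03] shift [ 0.0525  0.2542 -0.0187] turn [-0.0707  0.015  -0.1757]
[   5.74385234  -15.58357255   -8.37907042   97.28907714    4.13634861
 -164.18740815]
```

>>> arm_command --pt "0 0 0 -0.14" --pt "0 0 0 -0.27" --pt "0 0.03 0 -0.27" --pt "0 0.06 0 -0.27" --pt "0 0.09 0 -0.27"

```text
time: 7.45
ee_pos: [0.3747, 0.0263, 0.2309]
tcp_rot: [-177.8, 0.2, 2.2]
wrist_force: [-0.2, -0.5, -1.0]
opening: 0.0594
grasp_force: 0.0
```

```bash
python3 go.py .40 -.2 .237 0; python3 -c "
from workcell import bot;print(bot.get_obs()['q'])"
```

```text
t 7.45 pos [0.3747 0.0263 0.2309] rot [-177.8     0.19    2.24] shift [ 0.0164  0.2267 -0.0149] turn [-0.0384  0.0041  0.039 ]
[   2.34350161  -18.48183508  -11.20061354   97.46901136    2.20366073
 -179.89443013]
```

>>> arm_command --pt "0 0.02 0 0" --pt "0 0.04 0 0" --pt "0 0.06 0 0" --pt "0 0.08 0 0" --pt "0 0.09 0 0"

```text
time: 7.95
ee_pos: [0.3799, -0.0026, 0.2273]
tcp_rot: [-179.8, 0.3, -0.6]
wrist_force: [-0.4, 0.3, 0.2]
opening: 0.0599
grasp_force: 0.0
```

```bash
python3 go.py .40 -.2 .237 0; python3 -c "
from workcell import bot;print(bot.get_obs()['q'])"
```

```text
t 7.95 pos [ 0.3799 -0.0026  0.2273] rot [-179.83    0.26   -0.59] shift [ 0.0221  0.1971 -0.0103] turn [-0.003   0.0046 -0.0103]
[-5.28069704e-01 -1.78924391e+01 -1.11387965e+01  9.70182942e+01
  1.72751414e-01 -1.79940457e+02]
```

>>> arm_command --pt "0.01 -0.04 0 0.149" --pt "0.015 -0.08 0 0.298" --pt "0.02 -0.12 0 0.447" --pt "0.025 -0.16 0 0.596" --pt "0.03 -0.2 0 0.745"

```text
time: 8.45
ee_pos: [0.4113, 0.1954, 0.2281]
tcp_rot: [-180.0, 0.3, -38.3]
wrist_force: [1.7, -0.8, 0.4]
opening: 0.0598
grasp_force: 0.0
```

>>> arm_command --pt "0 0 0 0.149" --pt "0 0 0 0.298" --pt "0 0 0 0.447" --pt "0 0 0 0.596" --pt "0 0 0 0.745"

```text
time: 8.95
ee_pos: [0.4113, 0.1938, 0.2279]
tcp_rot: [179.8, 0.2, -81.0]
wrist_force: [-0.4, 0.3, 0.6]
opening: 0.0597
grasp_force: 0.0
```

```bash
python3 go.py .439 .42 .227 -90; python3 -c "
from workcell import bot;print(bot.get_obs()['q'])"
```

```text
t 8.95 pos [0.4113 0.1938 0.2279] rot [179.76   0.22 -81.04] shift [-0.2191 -0.0626  0.0015] turn [0.0045 0.0036 0.1563]
[ 25.05549706  -7.90040001  -2.91521817  95.15197121   0.28172477
 -73.90169937]
```

>>> arm_command --pt "-0.045 -0.013 0 0.08" --pt "-0.09 -0.026 0 0.156" --pt "-0.135 -0.039 0 0.156" --pt "-0.18 -0.052 0 0.156" --pt "-0.219 -0.0626 0 0.156"

```text
time: 9.45
ee_pos: [0.4376, 0.4223, 0.2281]
tcp_rot: [179.7, 0.2, -89.6]
wrist_force: [0.9, -0.5, 0.6]
opening: 0.0603
grasp_force: 0.0
```

Run:
```python
from h import *
K,T,c,im=cam("wrist","w2.png")
o=bot.get_obs();print(o["ee_pos"],o["tcp_rot"],"tcp px",proj(K,T,o["ee_pos"]))
for k in ("blank_mid","nest","knob_grip","drill_bush"):
    for m in bot.mark_of("wrist",k)[:2]: print(k,m,atz(K,T,m["location"],Z[k]))
```

```text
[0.43751046 0.42672664 0.22586009] [179.64399766   0.21137479 -89.49110524] tcp px [253.85275208 245.43534097]
blank_mid {'location': [53.6, 34.7], 'confidence': 0.75} [0.65650747 0.2716598  0.031     ]
blank_mid {'location': [250.5, 138.2], 'confidence': 0.52} [0.44115906 0.38141873 0.031     ]
nest {'location': [153.8, 21.0], 'confidence': 0.81} [0.53914589 0.26379907 0.053     ]
drill_bush {'location': [55.4, 35.0], 'confidence': 0.79} [0.61388626 0.28769518 0.095     ]
```

View pics/w2.png

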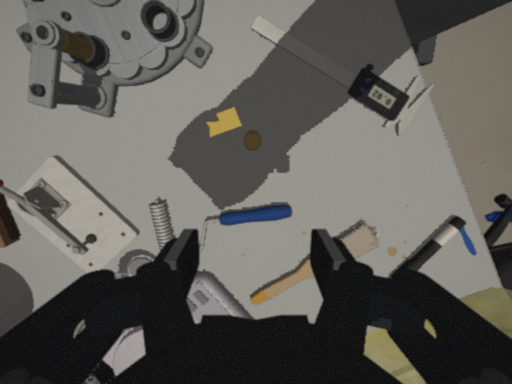

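The blank's top is at px (252,140), nearly under the camera. The nest's mouth is at (159,19) and the bush at (45,33). A blue tool handle lies at about (255,215), on the near side of the blank.

Run:
```python
from h import *
K,T,c,im=cam("wrist")
print("blank",atz(K,T,(252,140.5),.062),"nest",atz(K,T,(159,19),.053),"handle",atz(K,T,(255,215),.012))
hsv=cv2.cvtColor(im,cv2.COLOR_BGR2HSV)[120:160,232:275]
m=((hsv[...,1]>110)&(hsv[...,0]>8)&(hsv[...,0]<30)).astype(np.uint8);M=cv2.moments(m,True);print(M["m00"],M["m10"]/M["m00"]+232,M["m01"]/M["m00"]+120)
import go; go.go(.44,.381,.1,-90); go.go(.44,.381,.03,-90)
```

```text
blank [0.43918355 0.37882685 0.062     ] nest [0.53371054 0.25914363 0.053     ] handle [0.43470517 0.48351706 0.012     ]
312.0 247.6602564102564 137.96794871794873
t 9.75 pos [0.4377 0.4192 0.2288] rot [179.75   0.18 -89.66] shift [ 0.0386 -0.0027  0.1287] turn [0.0044 0.0031 0.0059]
t 9.75 pos [0.4377 0.4192 0.2288] rot [179.75   0.18 -89.66] shift [ 0.0389 -0.003   0.1987] turn [0.0044 0.0031 0.0059]
```

>>> arm_command --pt "0.03 -0.001 0.035 0" --pt "0.0395 -0.002 0.075 0" --pt "0.0395 -0.002 0.12 0" --pt "0.0395 -0.002 0.145 0" --pt "0.0395 -0.002 0.16 0"

```text
time: 10.25
ee_pos: [0.4387, 0.379, 0.067]
tcp_rot: [179.7, 0.1, -89.7]
wrist_force: [0.3, -0.1, 0.5]
opening: 0.0601
grasp_force: 0.0
```

>>> arm_command --pt "0 0 0.015 0" --pt "0 0 0.03 0" --pt "0 0 0.039 0" --pt "0 0 0.039 0" --pt "0 0 0.039 0"

```text
time: 10.75
ee_pos: [0.4393, 0.3813, 0.0301]
tcp_rot: [179.8, 0.2, -89.6]
wrist_force: [-0.2, 0.5, -0.5]
opening: 0.0602
grasp_force: 0.0
```

>>> arm_command --pt "0 0 0 0" --pt "0 0 0 0" --pt "0 0 0 0" --pt "0 0 0 0" --pt "0 0 0 0" --hand 0.01 --grip_force 40

```text
time: 11.25
ee_pos: [0.4393, 0.3813, 0.0302]
tcp_rot: [179.8, 0.2, -89.6]
wrist_force: [-0.1, 0.7, 4.5]
opening: 0.0186
grasp_force: 39.0
```

```bash
python3 -c "
from h import *
cam('side','s2.png');cam('wrist','w3.png');print(bot.get_obs())
a=cv2.imread('pics/s2.png')[180:330,200:400];b=cv2.imread('pics/w3.png')
cv2.imwrite('pics/c1.png',np.hstack([cv2.resize(a,(400,300)),cv2.resize(b,(400,300))]))"
```

```text
{'time': 11.35, 'q': array([ 40.80314375,  10.18618186,  -6.45487526,  73.36127078,
         0.31158845, -49.55198421]), 'qd': array([ 0.03104554,  0.01098201,  0.07688115, -0.06214571, -0.04883333,
       -0.03405511]), 'joint_efforts': array([-7.79077993e-02, -5.39914298e+01,  4.33399630e+01, -1.88989355e-01,
       -3.98050121e-02,  1.07229796e-03]), 'ee_pos': array([0.43929954, 0.38128278, 0.03019941]), 'tcp_rot': array([179.79608186,   0.23560648, -89.64529764]), 'wrist_force': array([0.19595699, 0.25232725, 5.87674281]), 'torque': array([-0.00245391,  0.11377463, -0.06276282]), 'grasp_force': 38.988239765167236, 'opening': 0.018876332304002326}
```

View pics/c1.png

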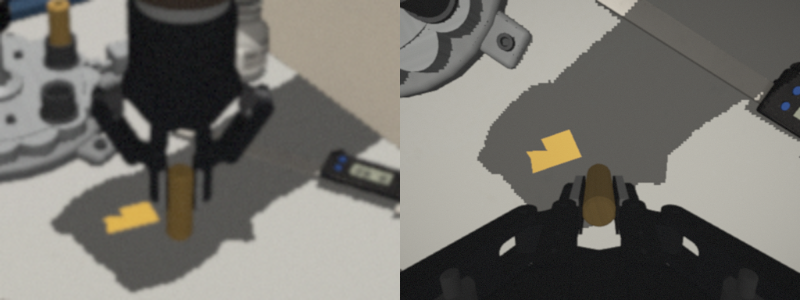

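The blank is between the pads. Its top face is at full-frame px (253,270), and I'll use that to get its offset in the hand. Next I'll lift it and approach the nest with a stand-off so I can look.

Run:
```python
from h import *
im=cv2.imread("pics/w3.png")
o=bot.get_obs(); c=bot.camera("wrist");K=np.array(c["camera_matrix"])
T=np.eye(4);T[:3,:3]=R.from_euler('xyz',o["tcp_rot"],degrees=True).as_matrix();T[:3,3]=o["ee_pos"];T=T@np.array(c["T_tool_cam"])
print(atz(K,T,(253.4,270),.062), proj(K,T,[.4393,.379,.062]),proj(K,T,[.4393,.381,.062]))
cv2.imwrite("pics/c2.png",cv2.resize(im[200:320,174:334],(800,600),interpolation=cv2.INTER_CUBIC))
import go; go.go(.4393,.38,.115,-90); go.go(.535,.32,.115,-90)
```

```text
[0.43956096 0.38097579 0.062     ] [254.01064129 266.05810731] [253.98273343 270.05026886]
t 11.4 pos [0.4393 0.3813 0.0302] rot [179.8    0.24 -89.65] shift [ 0.0009  0.0003 -0.0848] turn [0.0035 0.0041 0.0062]
t 11.4 pos [0.4393 0.3813 0.0302] rot [179.8    0.24 -89.65] shift [ 0.0615 -0.095  -0.0854] turn [0.0035 0.0041 0.0062]
```

View pics/c2.png

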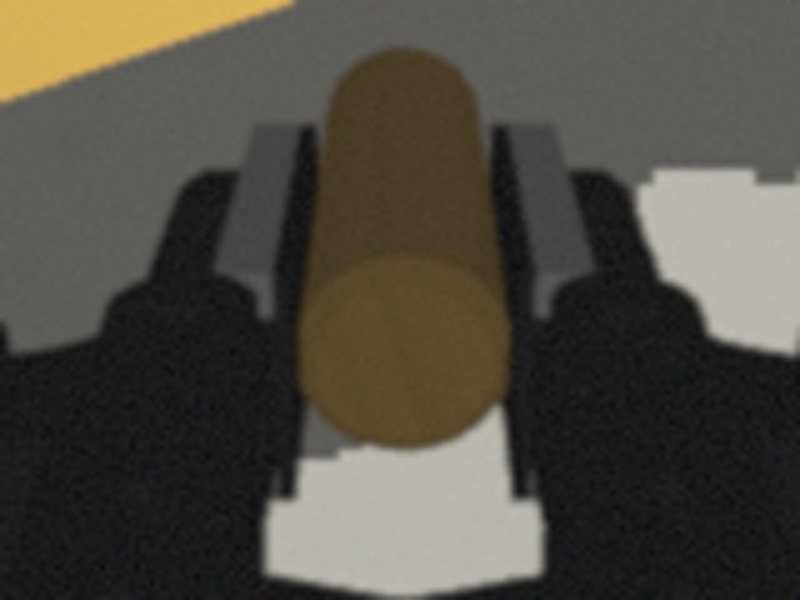

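The blank sits centred in the pads, with its top disc at full-frame (255,270), so its axis matches the TCP axis to within about 1 mm.

>>> arm_command --pt "0 0 -0.02 0" --pt "0 0 -0.045 0" --pt "0 0 -0.085 0" --pt "0.02 -0.03 -0.085 0" --pt "0.04 -0.06 -0.085 0"

```text
time: 11.9
ee_pos: [0.5004, 0.3415, 0.1157]
tcp_rot: [179.9, 0.3, -89.5]
wrist_force: [0.4, 0.8, -1.4]
opening: 0.0191
grasp_force: 39.2
```

>>> arm_command --pt "0.011 -0.018 0 0" --pt "0.0215 -0.035 0 0" --pt "0.0215 -0.035 0 0" --pt "0.0215 -0.035 0 0" --pt "0.0215 -0.035 0 0"

```text
time: 12.4
ee_pos: [0.5342, 0.3203, 0.1139]
tcp_rot: [179.7, 0.2, -89.6]
wrist_force: [-0.2, 0.5, -1.3]
opening: 0.0187
grasp_force: 39.2
```

Run:
```python
from h import *
K,T,c,im=cam("wrist","w4.png")
o=bot.get_obs();print(o["time"],o["ee_pos"],o["tcp_rot"],o["opening"],o["grasp_force"],"tcp",proj(K,T,o["ee_pos"]))
for k in ("nest","knob_grip","drill_bush","blank_mid"):
    for m in bot.mark_of("wrist",k)[:2]: print(k,m,atz(K,T,m["location"],Z[k]))
print(proj(K,T,[.5342,.258,.053]))
cv2.imwrite("pics/c3.png",cv2.resize(im,(800,600),interpolation=cv2.INTER_CUBIC))
```

```text
12.45 [0.53412057 0.32036666 0.11393082] [179.73567483   0.19535611 -89.5931355 ] 0.01910383252880551 39.20498013496399 tcp [253.91617133 240.1912539 ]
nest {'location': [251.8, 129.7], 'confidence': 0.57} [0.5357832  0.26304659 0.053     ]
knob_grip {'location': [123.7, 40.3], 'confidence': 0.9} [0.59770094 0.2187617  0.107     ]
drill_bush {'location': [113.6, 175.9], 'confidence': 0.71} [0.61715498 0.2882885  0.095     ]
blank_mid {'location': [254.0, 244.5], 'confidence': 0.8} [0.53343278 0.36342701 0.031     ]
[254.06559156 122.43042517]
```

View pics/c3.png

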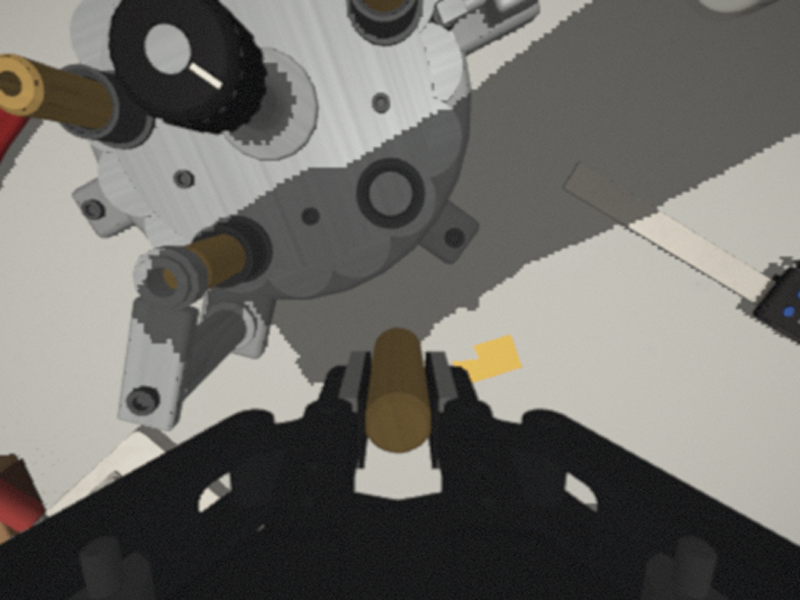

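The nest's mouth is nearly straight under the camera at full-frame (250,123). That puts it at about (0.537,0.2588), 72 mm from the knob and 72° from the bush, as it should be.

>>> arm_command --pt "0.03 -0.001 0 0" --pt "0.055 -0.002 0 0" --pt "0.0615 -0.0025 0.008 0" --pt "0.0615 -0.0025 0.018 0" --pt "0.0615 -0.0025 0.022 0"

```text
time: 13.15
ee_pos: [0.537, 0.2588, 0.0902]
tcp_rot: [179.7, 0.2, -89.6]
wrist_force: [-0.5, 0.3, -0.4]
opening: 0.0187
grasp_force: 39.2
```

>>> arm_command --pt "0 0 0 0" --pt "0 0 0.003 0" --pt "0 0 0.006 0" --pt "0 0 0.009 0" --pt "0 0 0.012 0"

```text
time: 13.65
ee_pos: [0.5375, 0.2586, 0.0795]
tcp_rot: [179.8, 0.2, -89.6]
wrist_force: [-0.0, -0.1, -0.6]
opening: 0.0186
grasp_force: 39.2
```

```bash
python3 go.py .537 .2588 .0585 -90; python3 -c "
from h import *
o=bot.get_obs();print(o['wrist_force'],o['torque'],o['opening'])
cam('side','s3.png');cam('wrist','w5.png')
a=cv2.imread('pics/s3.png')[150:300,130:330];b=cv2.imread('pics/w5.png')[150:350,120:386]
cv2.imwrite('pics/c4.png',np.hstack([cv2.resize(a,(400,300)),cv2.resize(b,(400,300))]))"
```

```text
t 13.65 pos [0.5375 0.2586 0.0795] rot [179.76   0.2  -89.64] shift [-0.0001  0.0004  0.021 ] turn [0.0043 0.0035 0.0064]
[-0.04390627 -0.05926021 -0.64161195] [ 0.05705627 -0.02791748  0.02951252] 0.01864072400941546
```

View pics/c4.png

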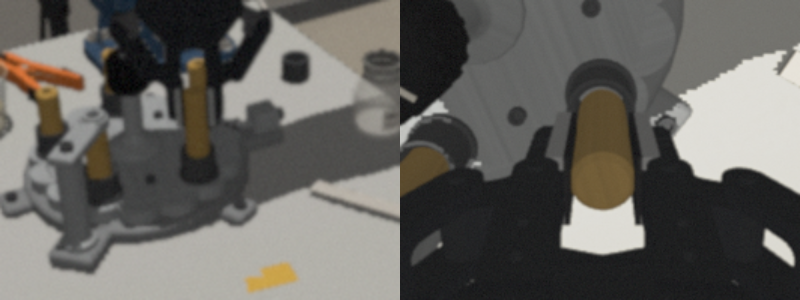

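The blank's foot is in the mouth with no force on the wrist. In the wrist view it stands centred in the dark sleeve, so I'll go on down.

>>> arm_command --pt "0 0 0.002 0" --pt "0 0 0.004 0" --pt "0 0 0.006 0" --pt "0 0 0.008 0" --pt "0 0 0.009 0"

```text
time: 14.25
ee_pos: [0.5374, 0.2585, 0.0705]
tcp_rot: [179.7, 0.2, -89.6]
wrist_force: [0.2, -0.9, -0.2]
opening: 0.0191
grasp_force: 39.2
```

>>> arm_command --pt "0 0 0.002 0" --pt "0 0 0.004 0" --pt "0 0 0.006 0" --pt "0 0 0.008 0" --pt "0 0 0.01 0"

```text
time: 14.75
ee_pos: [0.5375, 0.2585, 0.0606]
tcp_rot: [179.8, 0.2, -89.7]
wrist_force: [-0.5, 0.2, -1.0]
opening: 0.019
grasp_force: 39.2
```

>>> arm_command --pt "0 0 0.001 0" --pt "0 0 0.002 0" --pt "0 0 0.002 0" --pt "0 0 0.002 0" --pt "0 0 0.002 0"

```text
time: 15.25
ee_pos: [0.5375, 0.2586, 0.0589]
tcp_rot: [179.8, 0.2, -89.6]
wrist_force: [-0.3, -0.8, -1.6]
opening: 0.0186
grasp_force: 39.2
```

>>> arm_command --pt "0 0 0 0" --pt "0 0 0 0" --pt "0 0 0 0" --pt "0 0 0 0" --pt "0 0 0 0" --hand 0.05

```text
time: 15.75
ee_pos: [0.5374, 0.2585, 0.0588]
tcp_rot: [179.8, 0.2, -89.6]
wrist_force: [-0.4, 0.8, -0.5]
opening: 0.0501
grasp_force: 0.0
```

>>> arm_command --pt "0 0 -0.02 0" --pt "0 0 -0.045 0" --pt "0 0 -0.085 0" --pt "0 0 -0.12 0" --pt "0 0 -0.13 0"

```text
time: 16.25
ee_pos: [0.5391, 0.2586, 0.1932]
tcp_rot: [-180.0, 0.3, -89.6]
wrist_force: [0.6, 0.2, -0.4]
opening: 0.0498
grasp_force: 0.0
```

Run:
```python
from h import *
K,T,c,im=cam("wrist","w6.png")
for k in ("blank_mid","knob_grip","drill_bush"):
    for m in bot.mark_of("wrist",k)[:2]: print(k,m,atz(K,T,m["location"],.059 if k[0]=='b' else Z[k]))
K,T,c,a=cam('side','s4.png')
for z in (.090,.095,.10): print(proj(K,T,[.5372,.2586,z]))
for k in ("blank_mid","knob_grip"):
    for m in bot.mark_of("side",k)[:2]: print(k,m,atz(K,T,m["location"],.059 if k[0]=='b' else Z[k]))
import go; go.go(.597,.219,.2,-90);
cv2.imwrite('pics/c5.png',np.hstack([cv2.resize(a[120:270,130:330],(400,300)),cv2.resize(im,(400,300))]))
```

```text
blank_mid {'location': [254.0, 182.8], 'confidence': 0.95} [0.53915021 0.25810382 0.059     ]
knob_grip {'location': [185.7, 151.5], 'confidence': 0.64} [0.59529544 0.22053877 0.107     ]
drill_bush {'location': [170.6, 223.8], 'confidence': 0.87} [0.61622699 0.28901244 0.095     ]
[227.75987985 205.10466799]
[227.60881594 202.53970609]
[227.45681782 199.95888205]
blank_mid {'location': [230.6, 223.5], 'confidence': 0.68} [0.53343866 0.26734396 0.059     ]
knob_grip {'location': [193.3, 184.9], 'confidence': 0.63} [0.59809358 0.21860621 0.107     ]
t 16.6 pos [0.5375 0.2578 0.187 ] rot [ 1.7962e+02  1.3000e-01 -8.9650e+01] shift [ 0.0392 -0.0592 -0.0135] turn [0.0067 0.0023 0.0062]
```

View pics/c5.png

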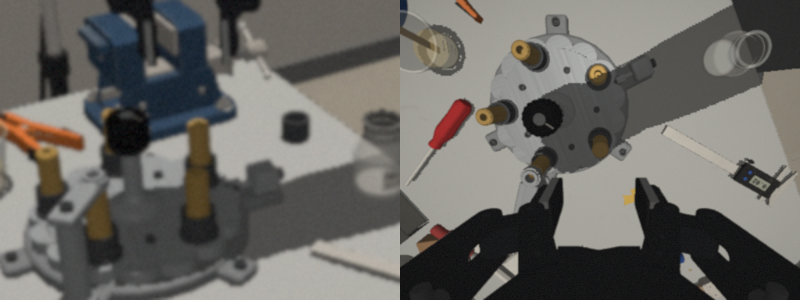

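The blank stands in the nest with its top at the expected height (side px about (228,203), home predicts row 205), level with its neighbours. Next is the knob.

>>> arm_command --pt "0.013 -0.02 0 0" --pt "0.026 -0.04 0 0" --pt "0.039 -0.0592 0 0.006" --pt "0.039 -0.0592 0.01 0.006" --pt "0.039 -0.0592 0.02 0.006" --hand 0.065

```text
time: 17.1
ee_pos: [0.5971, 0.2193, 0.1666]
tcp_rot: [179.7, 0.2, -90.0]
wrist_force: [-0.2, 0.5, 0.2]
opening: 0.0652
grasp_force: 0.0
```

Run:
```python
from h import *
for i in range(2):
    K,T,c,im=cam("wrist","w7.png")
    for m in bot.mark_of("wrist","knob_grip")[:1]: print(m,atz(K,T,m["location"],.107))
    for m in bot.find_in("wrist","knob")[:1]: print("find",m,atz(K,T,m["location"],.107))
p=proj(K,T,[.597,.219,.123]);print(p)
x,y=map(int,p);g=cv2.cvtColor(im,cv2.COLOR_BGR2GRAY);s=40
sub=g[y-s:y+s,x-s:x+s];n,l,st,ce=cv2.connectedComponentsWithStats((sub>90).astype(np.uint8))
for i in range(1,n):
    if 60<st[i,4]<1500: print(st[i],ce[i]+[x-s,y-s],atz(K,T,ce[i]+[x-s,y-s],.123))
import go;go.go(.597,.219,.088,-90)
```

```text
{'location': [256.2, 207.5], 'confidence': 0.73} [0.59498295 0.22005068 0.107     ]
find {'location': [253.7, 208.3], 'confidence': 0.87} [0.59689689 0.2206912  0.107     ]
{'location': [254.2, 205.1], 'confidence': 0.83} [0.59548091 0.21874399 0.107     ]
find {'location': [251.9, 206.3], 'confidence': 0.57} [0.59724043 0.21970664 0.107     ]
[252.21353348 212.40455114]
[  35   26   45   54 1335] [275.40224719 232.35280899] [0.58021473 0.23430764 0.123     ]
[  0  59  12  21 165] [215.74545455 240.2969697 ] [0.62360472 0.24047798 0.123     ]
t 17.4 pos [0.5969 0.22   0.1688] rot [179.77   0.21 -89.94] shift [ 0.0013 -0.0004  0.0808] turn [0.0039 0.0036 0.001 ]
```

>>> arm_command --pt "0 0 0.025 0" --pt "0.0005 0 0.05 0" --pt "0.0005 0 0.07 0" --pt "0.0005 0 0.08 0" --pt "0.0005 0 0.08 0"

```text
time: 17.9
ee_pos: [0.5963, 0.2193, 0.0875]
tcp_rot: [179.7, 0.2, -90.0]
wrist_force: [-0.1, -0.5, 0.5]
opening: 0.0653
grasp_force: 0.0
```

>>> arm_command --pt "0 0 0 0" --pt "0 0 0 0" --pt "0 0 0 0" --pt "0 0 0 0" --pt "0 0 0 0" --hand 0.03 --grip_force 60

```text
time: 18.4
ee_pos: [0.5976, 0.2196, 0.0902]
tcp_rot: [179.9, 0.3, -90.0]
wrist_force: [-2.3, -0.1, 6.5]
opening: 0.0363
grasp_force: 60.3
```

```bash
python3 -c "
from h import *
o=bot.get_obs();print({k:o[k] for k in ('time','q','ee_pos','tcp_rot','wrist_force','torque','opening','grasp_force')})"
```

```text
{'time': 18.4, 'q': array([ 20.05412356,  16.40211585,   7.62591995,  81.24971347,
         0.27752083, -69.96041358]), 'ee_pos': array([0.59759119, 0.21961445, 0.0902281 ]), 'tcp_rot': array([179.88056054,   0.25184005, -89.9857881 ]), 'wrist_force': array([-2.31712293, -0.0646567 ,  6.53818722]), 'torque': array([-0.06187355,  0.43961177,  0.01939435]), 'opening': 0.036283712828781005, 'grasp_force': 60.30673563480377}
```

Gripped with low forces. Now the first click, 24°.

>>> arm_command --pt "0 0 0 0.084" --pt "0 0 0 0.168" --pt "0 0 0 0.252" --pt "0 0 0 0.336" --pt "0 0 0 0.419"

```text
time: 18.9
ee_pos: [0.5978, 0.2196, 0.0902]
tcp_rot: [179.8, 0.2, -114.2]
wrist_force: [-0.7, -1.4, 4.9]
opening: 0.0366
grasp_force: 60.5
```

>>> arm_command --pt "0 0 0 0" --pt "0 0 0 0" --pt "0 0 0 0" --pt "0 0 0 0" --pt "0 0 0 0"

```text
time: 19.4
ee_pos: [0.5978, 0.2196, 0.0903]
tcp_rot: [179.8, 0.2, -114.0]
wrist_force: [-1.1, -0.8, 5.6]
opening: 0.037
grasp_force: 60.5
```

```bash
cat > chk.py <<'E'
from h import *
o=bot.get_obs();print({k:np.round(o[k],3) for k in ('time','ee_pos','tcp_rot','wrist_force','torque','opening','grasp_force')})
k0=np.array([.597,.219])
for n in ("top","side","wrist"):
    K,T,c,im=cam(n,"k_%s_%d.png"%(n,o["time"]*100))
    for m in bot.mark_of(n,"blank_mid")[:3]:
        p=atz(K,T,m["location"],.059);d=p[:2]-k0;print(n,m,p,np.hypot(*d),"turned",146.4-np.degrees(np.arctan2(d[1],d[0])))
E
python3 chk.py
```

```text
{'time': np.float64(19.4), 'ee_pos': array([0.598, 0.22 , 0.09 ]), 'tcp_rot': array([ 179.812,    0.188, -114.   ]), 'wrist_force': array([-1.091, -0.805,  5.629]), 'torque': array([-0.029,  0.128, -0.078]), 'opening': np.float64(0.037), 'grasp_force': np.float64(60.531)}
top {'location': [239.0, 164.5], 'confidence': 0.57} [0.56230394 0.28016899 0.059     ] 0.07032397744194172 turned 26.837381661478673
side {'location': [215.9, 229.3], 'confidence': 0.73} [0.55683125 0.28414432 0.059     ] 0.07653306985585273 turned 24.74153025713467
wrist {'location': [338.8, 274.4], 'confidence': 0.7} [0.55957463 0.28150762 0.059     ] 0.07285506784970572 turned 25.489650718321542
```

First stop reached, with no slip. Second click:

>>> arm_command --pt "0 0 0 0.084" --pt "0 0 0 0.168" --pt "0 0 0 0.252" --pt "0 0 0 0.336" --pt "0 0 0 0.419"

```text
time: 20.2
ee_pos: [0.5979, 0.2195, 0.0902]
tcp_rot: [179.8, 0.1, -138.2]
wrist_force: [0.1, -1.7, 5.4]
opening: 0.0369
grasp_force: 60.5
```

>>> arm_command --pt "0 0 0 0" --pt "0 0 0 0" --pt "0 0 0 0" --pt "0 0 0 0" --pt "0 0 0 0"

```text
time: 20.7
ee_pos: [0.5979, 0.2195, 0.0902]
tcp_rot: [179.8, 0.1, -138.0]
wrist_force: [-0.9, 0.2, 4.9]
opening: 0.0365
grasp_force: 60.5
```

```bash
python3 chk.py
```

```text
{'time': np.float64(20.7), 'ee_pos': array([0.598, 0.219, 0.09 ]), 'tcp_rot': array([ 1.79775e+02,  9.80000e-02, -1.38009e+02]), 'wrist_force': array([-0.881,  0.242,  4.876]), 'torque': array([-0.188, -0.12 , -0.032]), 'opening': np.float64(0.037), 'grasp_force': np.float64(60.523)}
top {'location': [236.8, 153.4], 'confidence': 0.41} [0.58840569 0.28494407 0.059     ] 0.0665017528337845 turned 48.974652390739806
side {'location': [196.1, 235.6], 'confidence': 0.52} [0.58762076 0.30165073 0.059     ] 0.08318121082661513 turned 49.92574658348663
wrist {'location': [337.5, 271.1], 'confidence': 0.59} [0.58690507 0.28883918 0.059     ] 0.07056499787033914 turned 48.1751293967601
```

Second stop reached. Third click:

>>> arm_command --pt "0 0 0 0.084" --pt "0 0 0 0.168" --pt "0 0 0 0.252" --pt "0 0 0 0.336" --pt "0 0 0 0.419"

```text
time: 21.5
ee_pos: [0.598, 0.2193, 0.0903]
tcp_rot: [179.8, 0.0, -162.2]
wrist_force: [0.1, -1.9, 4.6]
opening: 0.037
grasp_force: 60.5
```

>>> arm_command --pt "0 0 0 0" --pt "0 0 0 0" --pt "0 0 0 0" --pt "0 0 0 0" --pt "0 0 0 0"

```text
time: 22.0
ee_pos: [0.598, 0.2193, 0.0903]
tcp_rot: [179.8, 0.0, -162.0]
wrist_force: [1.1, -1.4, 5.1]
opening: 0.0367
grasp_force: 60.5
```

```bash
python3 chk.py; python3 -c "
import cv2,glob,os,numpy as np
f=lambda n:cv2.imread(max(glob.glob('pics/k_%s_*'%n),key=os.path.getmtime))
a=cv2.resize(f('side')[130:280,100:300],(400,300),interpolation=2);b=cv2.resize(f('wrist'),(400,300));c=cv2.resize(f('top')[90:240,180:380],(400,300),interpolation=2)
cv2.imwrite('pics/c6.png',np.vstack([np.hstack([a,b]),np.hstack([c,c*0])]))"
```

```text
{'time': np.float64(22.0), 'ee_pos': array([0.598, 0.219, 0.09 ]), 'tcp_rot': array([ 1.79775e+02,  1.00000e-03, -1.62023e+02]), 'wrist_force': array([ 1.114, -1.378,  5.095]), 'torque': array([-0.33 , -0.222,  0.039]), 'opening': np.float64(0.037), 'grasp_force': np.float64(60.504)}
side {'location': [178.1, 232.3], 'confidence': 0.76} [0.61841154 0.29167496 0.059     ] 0.07576346820322721 turned 72.81605701239768
wrist {'location': [337.8, 270.8], 'confidence': 0.79} [0.6157612  0.28710293 0.059     ] 0.07063987199623344 turned 71.80197913923425
```

View pics/c6.png

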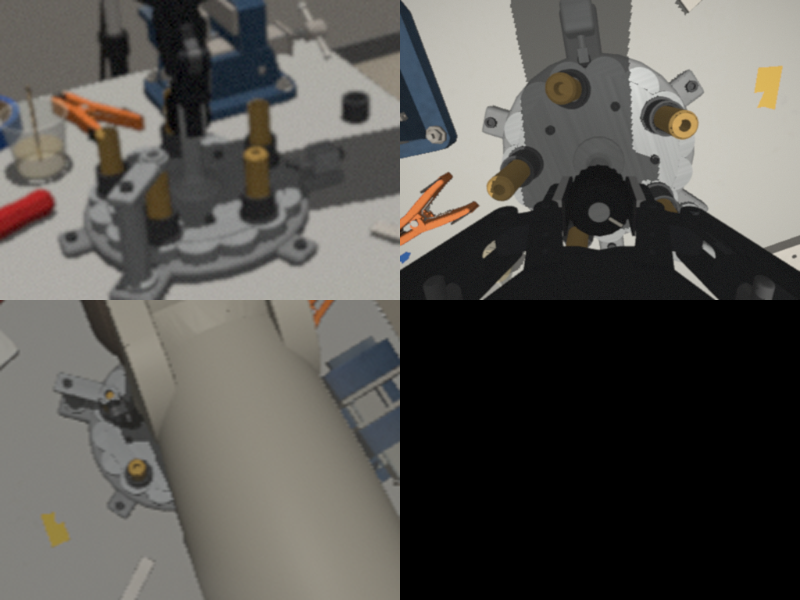

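The plain blank now stands under the bush, a drilled stand-off sits where the empty nest was, and the knob is still gripped (tool turned 72.0°). The arm stayed clear of the jar throughout. Handing in.

```bash
python3 -c "
from workcell import bot;print(bot.job_done())"
```

```text
the job is handed in; nothing more can be done
None
```

The job is handed in: the blank is seated in the nest, the plate is at the third stop with the blank under the drill bush, the gripper still holds the knob, and the arm stayed clear of the jar (about 22 s used).

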